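# Close the split splash pan round the potter's wheel

### The arm

A 6-joint arm with a two-finger parallel gripper is mounted at the origin on the work surface. World frame = base frame: x ahead of the robot, y to its left, z up, the work surface at z = 0. Lengths are in m, angles in rad, forces in N, time in s.
With the tool pointing down it reaches from about 0.275 to 0.725 m from the base axis. Payload 15.9 kg.
Tool frame: the origin (TCP) lies on the centre line of the jaws, within the pads' length; the fingertips stand ahead of it and the grasp point (between the pads) lies 5 mm behind it (env.finger_overhang is the z of the fingertips in the tool frame, in m); z points along the fingers, y is the direction in which the jaws open and shut (so a half turn about z gives the same grasp; the last joint's range is limited). The gripper opens to 85 mm and grips with 20 to 120 N. Pads are 22 mm wide; open, the fingers measure 114 mm over their backs; the gripper's body (76 mm by 85 mm) begins 54 mm behind the grasp point. The pads swing forward as they close: fully open they stand 13 mm farther back than shut.
Start: joints at [-1.199, 0.213, -0.034, 1.323, 0, 1.571], TCP at [0.182, -0.466, 0.245] pointing down, gripper open.
Joint ranges: [-2.98, 2.98], [-0.74, 1.72], [-1.14, 1.35], [-2.1, 2.04], [-1.57, 1.44], [-3.14, 3.14]. Speed limits (rad/s): [1.89, 1.89, 2.39, 2.57, 3.14, 3.14].

### API

Orientations are given as a unit quaternion [x, y, z, w].
In Python, from bench import env gives the robot as it stands.
- The arm moves only by the shell command python3 -m crank 'ROWS' [FORCE]. ROWS is JSON, one flat list of numbers, 5 for each row, row after row: the shift along the world's x, y, z in cm, then the turn about the world's z in degrees, then the closure, from 0 (fully open) to 1 (shut). A call has exactly 10 rows; each row shifts and turns the pose as measured when the row begins; what a row does not reach is not made up. A row lasts 1/10 s, in which the tool goes at most 50 mm and 8.59 degrees, less where a joint would pass 70% of its speed; a pose out of reach is approached as far as the arm can. A call with a gripper value outside its range is refused whole. The fingers move at their own pace and stop on an object; FORCE is the grip in N (left out, the last holds). Time passes only in rows, so rows that do not move let the fingers close, or fill a call up. It gives the time, the measured TCP pose, the force and the opening at its end, in the units of the state.
- env.sense(): the state, without advancing time (a new reading comes with each control period).
- env.get_image(name): name is "scene" or "side" or "wrist"; returns (picture, depth): 400x640x3 uint8, red, green, blue; 400x640 float32, m along the optical axis (not along the pixel's ray), 0 where there is no reading.
- env.get_calibration(name): a dict with "fov_y" (degrees; the focal length in pixels is half the picture's height over the tangent of half this angle, whatever the lens; pixels are square), "cx", "cy" (the principal point, pixels), "dist" ([k1, k2, p1, p2, k3] as OpenCV has them; the pictures are not rectified), "rvec" (rotation vector, rad) and "tvec" (3), from world to camera coordinates, as OpenCV has them. Camera axes: x right, y down, z forward; pixel columns grow to the right and rows downward; lengths in m; the calibration is good to about 2 mm. A picture is of the moment at which its call begins: read the wrist's pose just before it. get_calibration takes no time and is no camera call; for the wrist camera it gives the pose at the moment of the call.
- env.close_job(): hands the job in, once; it reports no verdict.
The state is a dict: "time_s": time; "qpos": joint angles; "joint_vel": joint speeds; "joint_torque": joint torques, N m; "ee_pos": TCP position; "orientation": TCP orientation; "wrist_force": force on the tool from outside, world axes, zero at the start; "moment": the same for the moment, N m; "width": finger opening in m.
Only numpy, scipy, OpenCV 4.12 (cv2) and the standard library are available. Lean on these libraries where they do the work, as an engineer would, in place of code of your own. Each camera call takes 0.05 s, during which the arm holds its last target.

### The job

The bowl on the potter's wheel is ready to have its foot ring ground wet, but the splash pan round it still stands open. With your fingertips against the outer ends, push the two halves of the pan in along the deck, one from each side, until both are fully home round the wheel's hub and meet edge to edge along the whole seam. Only push from outside: do not pinch, lift or tip the halves, and leave the bowl, bucket and hand tools where they are.

Things in the scene. Friction and masses are not known exactly. Their poses are not given: they have to be found in the camera images.
- wheel: table-top potter's wheel, fixed; white housing 380 (x) by 520 mm (y), grey deck 140 mm above the table, 12 mm high steel guides along its near and far edges (inner faces x = -174, +174). Black hub collar radius 36, wheel head radius 120 mm, top at 200 mm, does not turn. Origin: on the table under the wheel axis; z up, x away from the robot, y to its left at yaw 0 (yaw up to 0.2 rad either way)
- pan_left: left half of the splash pan, mint plastic, loose, 0.4-0.8 kg: U-shaped tray 344 (x) by 180 mm (y), floor 6 mm, walls 4 mm thick, 72 high on 3 sides, open at the seam. Origin: underside, middle of the seam edge; the half extends to +y. Slides in -y on the deck (2-10 N, 2 mm play at the guides); starts 40-100 mm out. Home: origin on the wheel axis (hub stops it up to 3 mm beyond); axes as the wheel's
- pan_right: right half of the splash pan, mint plastic, loose, 0.4-0.8 kg: U-shaped tray 344 (x) by 180 mm (y), floor 6 mm, walls 4 mm thick, 72 high on 3 sides, open at the seam. Origin: underside, middle of the seam edge; the half extends to -y. Slides in +y on the deck (2-10 N, 2 mm play at the guides); starts 40-100 mm out. Home: origin on the wheel axis (hub stops it up to 3 mm beyond); axes as the wheel's
- pan_left_end (a point): left half: where to push. Middle of the outer end wall, on the outermost face of its round lip (12 mm thick), 186 mm in +y and 72 mm up from the half's origin. The straight wall runs 120 mm to either side, then 50 mm corner radius; below the lip the wall face stands 6 mm back, free down to the deck. Axes as the half's
- pan_right_end (a point): right half: where to push. Middle of the outer end wall, on the outermost face of its round lip (12 mm thick), 186 mm in -y and 72 mm up from the half's origin. The straight wall runs 120 mm to either side, then 50 mm corner radius; below the lip the wall face stands 6 mm back, free down to the deck. Axes as the half's
- bowl: fired terracotta-coloured bowl, loose, upside down near the middle of the wheel head, 132 mm across and 62 mm high (top 262 mm above the table); origin at the centre of its underside. Leave alone
- bucket: small red plastic bucket, loose, on the table to the left or right of the wheel, 172 mm across the rim and handle, 150 mm high; origin at the centre of its underside. Leave alone
- trimming_tool: loop trimming tool lying on the table beside the wheel, wooden handle 18 mm thick, 226 mm long along its x; origin under its middle. Leave alone
- rib: flat wooden throwing rib lying on the table beside the wheel, 110 x 50 x 8 mm; origin under its middle. Leave alone

How it is judged:
At the end, for the whole second after the job is handed in: Both pan halves lie flat and still on the deck, within 6 mm of home along the wheel's y; seam gap under 4 mm at its middle and the edges parallel within 0.012 rad (2 mm at either end). Bowl upright, within 12 mm of its start; bucket, trimming tool and rib within 30 mm of theirs (y of pan_left in the frame of wheel between -0.006 and 0.006 m and height (world z) of pan_left between 0.135 and 0.145 m and angle between each of pan_left, pan_right's own z axis and vertical below 0.03 rad and linear speed of each of pan_left, pan_right below 0.01 m/s and y of pan_right in the frame of wheel between -0.006 and 0.006 m and height (world z) of pan_right between 0.135 and 0.145 m and y of pan_left in the frame of pan_right below 0.004 m and angle between the x axis of pan_left and the x axis of pan_right, either way round below 0.012 rad and distance of bowl from where it was at the start of the episode below 0.012 m and distance of each of bucket, trimming_tool, rib from where it was at the start of the episode below 0.03 m and angle between bowl's own z axis and vertical below 0.05 rad); the robot touches nothing.
It fails at once if a pan half is lifted or carried off the deck (over 12 mm) or tipped (height (world z) of any of pan_left, pan_right above 0.152 m or angle between any of pan_left, pan_right's own z axis and vertical above 0.12 rad).
It fails at once if the left half is pinched by its wall or dragged from inside (the fingers straddle the wall or reach into the pan and touch it) instead of being pushed from outside (contact force between the fingers and pan_left above 1 N and x of the grasp point in the frame of pan_left between -0.165 and 0.165 m and z of the grasp point in the frame of pan_left below 0.074 m and y of the grasp point in the frame of pan_left between 0 and 0.184 m).
It fails at once if the right half is pinched by its wall or dragged from inside (the fingers straddle the wall or reach into the pan and touch it) instead of being pushed from outside (contact force between the fingers and pan_right above 1 N and x of the grasp point in the frame of pan_right between -0.165 and 0.165 m and z of the grasp point in the frame of pan_right below 0.074 m and y of the grasp point in the frame of pan_right between -0.184 and 0 m).
It fails at once if the bowl on the wheel head is moved by more than 12 mm (distance of bowl from where it was at the start of the episode above 0.012 m).
It fails at once if the bucket, the trimming tool or the rib is moved by more than 30 mm (distance of any of bucket, trimming_tool, rib from where it was at the start of the episode above 0.03 m).
It also fails if it takes over 58 s, if anything falls off the work surface, if the arm or the gripper's body presses on something with over 40 N, if the wrist force passes 120 N, or if a joint passes its speed limit or range.

## Working session

There is one attempt and no reset: what is moved stays moved. The work goes in short steps, Python scripts to look and compute and a shell command to move; the robot and the scene stay as the last step left them, time stands still between calls to the robot, and variables do not carry over. Pictures are saved under pics/ and viewed, and the job is handed in when it is done.

```bash
ls; mkdir -p pics
cat > h.py <<'E'
import numpy as np, cv2
from bench import env
def cal(n):
    c=env.get_calibration(n); f=200/np.tan(np.radians(c['fov_y'])/2)
    K=np.array([[f,0,c['cx']],[0,f,c['cy']],[0,0,1]]); R=cv2.Rodrigues(np.array(c['rvec'],float))[0]
    return K,np.array(c['dist'],float),R,np.array(c['tvec'],float).ravel()
def cloud(n,d,c=None):
    K,D,R,t=c or cal(n)
    v,u=np.mgrid[0:400,0:640]
    p=cv2.undistortPoints(np.stack([u,v],-1).reshape(-1,1,2).astype(float),K,D).reshape(400,640,2)
    P=np.dstack([p*d[...,None],d])
    W=(P-t)@R
    W[d<=0]=np.nan
    return W
def shot(n,tag):
    c=cal(n); im,d=env.get_image(n)
    cv2.imwrite(f'pics/{tag}.png',im[...,::-1]); np.savez(f'pics/{tag}.npz',im=im,W=cloud(n,d,c))
    return im,cloud(n,d,c)
E
python3 - <<'E'
from h import *
for n in('scene','side','wrist'): shot(n,n+'0')
s=env.sense(); print(s,env.finger_overhang)
E
```

```text
pics
{'time_s': 0.15, 'qpos': array([-1.19900520e+00,  2.13260920e-01, -3.48758535e-02,  1.32352110e+00,
        1.44052790e-05,  1.57078926e+00]), 'joint_vel': array([ 0.00061375, -0.00152822,  0.00259951,  0.00128763,  0.00039159,
        0.00106872]), 'joint_torque': array([ 3.41283157e-05, -6.86402106e+01,  4.87249732e+01,  1.29367673e-02,
        1.97043687e-04, -2.99981207e-05]), 'ee_pos': array([ 0.18155615, -0.46560595,  0.24493647]), 'orientation': array([ 9.82770377e-01,  1.84830192e-01, -7.25383674e-05, -4.24682984e-04]), 'wrist_force': array([ 0.27200911, -0.24365339,  0.05273652]), 'moment': array([-0.02994536, -0.03443858, -0.00781524]), 'width': 0.0851436222225311} 0.014
```

View pics/scene0.png

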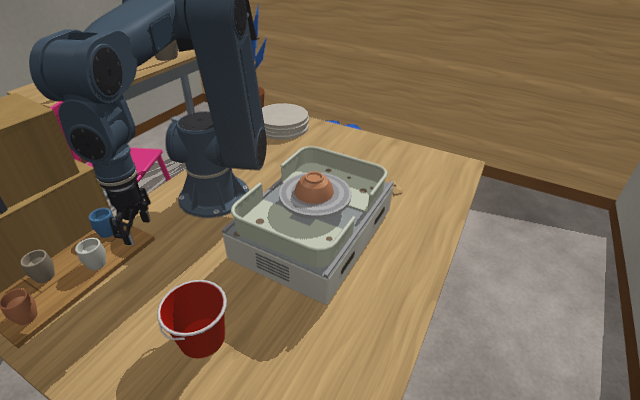

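View pics/side0.png

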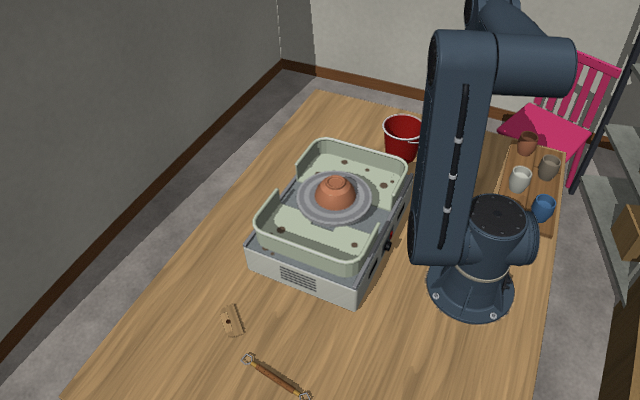

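View pics/wrist0.png

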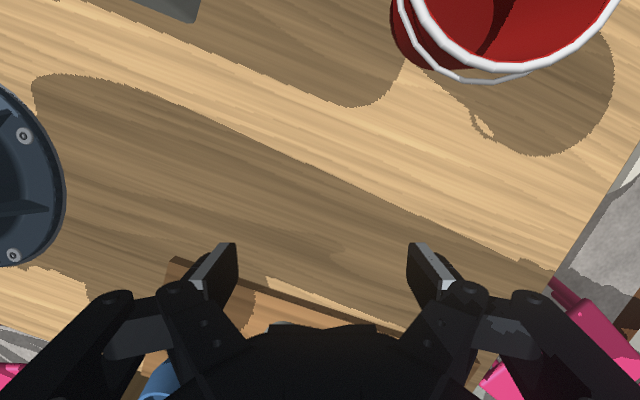

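The scene view shows both pan halves standing open. The red bucket is on the right side of the wheel (scene px ~195,315), and the rib and trimming tool are on the left (side px ~232,320 and ~278,376). Next I measure them from the depth.

Run:
```python
import numpy as np,cv2
for n in('scene0','side0'):
    z=np.load(f'pics/{n}.npz'); im=z['im'].astype(int); W=z['W']
    hsv=cv2.cvtColor(z['im'],cv2.COLOR_RGB2HSV)
    print(n)
    X,Y,Z=W[...,0],W[...,1],W[...,2]
    box=(X>0.2)&(X<0.9)&(abs(Y)<0.5)
    for name,lo,hi in(('deck',.135,.15),('lip',.204,.216),('bowltop',.255,.268)):
        m=box&(Z>lo)&(Z<hi); P=W[m]; print(name,m.sum(),P.min(0),P.max(0),np.median(P,0))
    red=box&(im[...,0]>90)&(im[...,1]<60)&(Z>.02)
    red=(abs(Y)<1)&(im[...,0]>90)&(im[...,1]<50)&(Z>.01)&(X>-.2)
    if red.any():
        P=W[red];print('bucket',P.min(0),P.max(0))
    c=box&(Z>.195)&(Z<.205)
    P=W[c];print('head?',c.sum(),P.min(0),P.max(0))
for n,sl in(('side0',{'rib':(slice(303,338),slice(218,246)),'tool':(slice(350,400),slice(238,315))}),):
    W=np.load(f'pics/{n}.npz')['W']
    for k,(a,b) in sl.items():
        w=W[a,b].reshape(-1,3); w=w[w[:,2]>.004]; print(k,len(w),w.min(0),w.max(0))
# top-down maps
img=np.zeros((600,800,3),np.uint8)+40
for n in('scene0','side0'):
    z=np.load(f'pics/{n}.npz');W=z['W'].reshape(-1,3);c=z['im'].reshape(-1,3)
    ok=np.isfinite(W).all(1)&(W[:,2]>-.01)&(W[:,2]<.3);W,c=W[ok],c[ok]
    o=np.argsort(W[:,2]);W,c=W[o],c[o]
    u=(400-W[:,1]*800).astype(int);v=(590-W[:,0]*600/.75).astype(int)
    k=(u>=0)&(u<800)&(v>=0)&(v<600)
    img[v[k],u[k]]=c[k][:,::-1]
cv2.imwrite('pics/top.png',img)
```

```text
scene0
deck 5793 [ 0.29042732 -0.4998173   0.13504602] [0.67299822 0.24435909 0.14998491] [ 0.50924283 -0.11393009  0.14441634]
lip 1031 [ 0.20031843 -0.265982    0.20409555] [0.66203447 0.22800529 0.21599883] [ 0.48568171 -0.074277    0.21254037]
bowltop 217 [ 0.20044474 -0.04616439  0.25501812] [0.50926732 0.09472105 0.26788919] [ 0.46549645 -0.00978725  0.25915733]
bucket [ 0.15366656 -0.5969376   0.01002812] [ 0.48309672 -0.44952694  0.63783518]
head? 2129 [ 0.2015238  -0.26121651  0.19505537] [0.65577246 0.22405697 0.20498395]
side0
deck 7262 [ 0.28636216 -0.4979607   0.13500191] [0.66864134 0.25324953 0.14999627] [0.44540121 0.07262177 0.1448863 ]
lip 1011 [ 0.20013434 -0.26450284  0.20400149] [0.6581213  0.2348927  0.21599795] [0.46617964 0.03764098 0.21243184]
bowltop 248 [ 0.2002182  -0.0425952   0.25503962] [0.51072526 0.10258186 0.26763189] [ 0.47355142 -0.00676596  0.25890729]
bucket [-0.10749896 -0.75190293  0.03126682] [ 0.48253113 -0.03332335  0.75621655]
head? 2534 [ 0.20829818 -0.25878018  0.19500236] [0.65057185 0.23083798 0.20499592]
rib 601 [0.56229298 0.35694084 0.00400119] [0.68810851 0.48425046 0.01696856]
tool 895 [0.30202432 0.41506627 0.00400311] [0.54505979 0.61191182 0.0252443 ]
```

View pics/top.png

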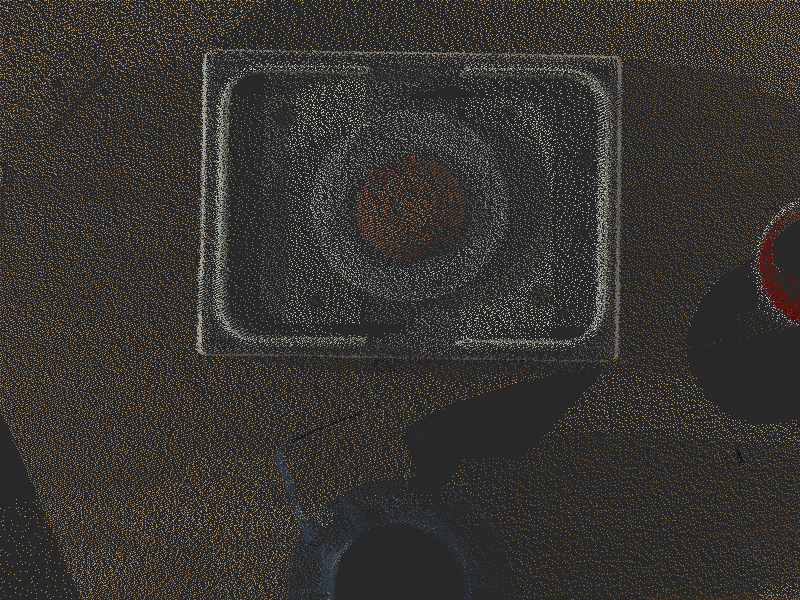

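```bash
cat > fit.py <<'E'
import numpy as np,cv2,sys
from scipy.optimize import least_squares
def fit(names):
  for n in names:
    z=np.load(f'pics/{n}.npz'); W=z['W']; im=z['im'].astype(int)
    X,Y,Z=W[...,0],W[...,1],W[...,2]
    box=(X>.25)&(X<.72)&(Y>-.31)&(Y<.29)&((im.max(2)-im.min(2))<60)
    P=W[box&(Z>.132)&(Z<.16)]
    r=cv2.minAreaRect(P[:,:2].astype(np.float32)); print(n,'housing rect',r)
    # head circle: z~.2 outside bowl
    h=W[box&(Z>.196)&(Z<.204)&(np.hypot(X-.475,Y+.012)<.13)&(np.hypot(X-.475,Y+.012)>.08)]
    hull=cv2.convexHull(h[:,:2].astype(np.float32))[:,0]
    s=least_squares(lambda p:np.hypot(hull[:,0]-p[0],hull[:,1]-p[1])-p[2],[.475,-.012,.12],loss='soft_l1',f_scale=.002).x; print(' head',len(h),s)
    L=W[box&(Z>.206)&(Z<.216)&(np.hypot(X-.475,Y+.012)>.13)]
    for sg in(1,-1):
        e=L[(sg*(L[:,1]+.012)>.0)&(abs(L[:,0]-.475)<.11)]
        e=e[sg*e[:,1]>.15]
        if len(e)<5: continue
        k=np.polyfit(e[:,0],e[:,1],1)
        res=e[:,1]-np.polyval(k,e[:,0])
        sd=L[sg*(L[:,1]+.012)>0]; 
        print(' end',sg,len(e),'y at .475:',np.polyval(k,.475),'slope',k[0],'res pct',np.percentile(sg*res,[2,50,98]).round(4),'inner |y|',np.percentile(sg*sd[:,1],[.5,2,5]).round(4))
fit(sys.argv[1:])
E
python3 fit.py scene0 side0
```

```text
scene0 housing rect ((0.48293423652648926, -0.01515275239944458), (0.5237841010093689, 0.37859922647476196), 89.11796569824219)
 head 1265 [ 0.48218683 -0.01560639  0.11971927]
 end 1 134 y at .475: 0.21868457865691104 slope -0.012522858835386601 res pct [-0.0055 -0.0003  0.0075] inner |y| [0.0403 0.0435 0.0495]
 end -1 174 y at .475: -0.2612504175804031 slope -0.01539840210800791 res pct [-0.0082  0.001   0.0036] inner |y| [0.0842 0.0887 0.1048]
side0 housing rect ((0.47686177492141724, -0.013389617204666138), (0.5271161794662476, 0.3760959208011627), 88.8023681640625)
 head 1579 [ 0.4798295 -0.0096378  0.1194618]
 end 1 143 y at .475: 0.22803852402250646 slope -0.01979097550362263 res pct [-0.0087  0.0012  0.0045] inner |y| [0.0521 0.0566 0.0708]
 end -1 139 y at .475: -0.25107672305611844 slope -0.022994438069905573 res pct [-0.006  -0.0005  0.0089] inner |y| [0.0717 0.0758 0.0845]
```

Both cameras agree to within a few mm. The wheel centre is about (0.481, -0.0125) at yaw about -1°. The right end face is near y=-0.262 and the left near +0.225. I'll do the right side first, with open jaws set along the wheel's x so there are two contact points.

```bash
python3 -m crank '[3,1.5,0,6.8,0, 3,1.5,0,6.8,0, 3,1.5,0,6.8,0, 3,1.5,0,6.8,0, 3,1.5,0,6.8,0, 3,1.5,0,6.8,0, 3,1.5,0,6.8,0, 3,1.5,0,6.8,0, 3,1.5,0,6.8,0, 3,1.5,0,6.8,0]'
cat >> h.py <<'E'
from scipy.spatial.transform import Rotation as Ro
def st():
    s=env.sense(); y=Ro.from_quat(s['orientation']).as_matrix()
    print(s['time_s'],'p',s['ee_pos'].round(4),'jaw deg',np.degrees(np.arctan2(y[1,1],y[0,1])).round(2),'z',y[:,2].round(3),'F',s['wrist_force'].round(2),'w',round(s['width'],4))
E
python3 -c "
from h import *
st()"
```

```text
time_s: 1.15
ee_pos: [0.4884, -0.3092, 0.2429]
orientation: [0.698, 0.716, -0.002, -0.002]
wrist_force: [-0.3, -0.9, 0.2]
width: 0.0853
1.15 p [ 0.4884 -0.3092  0.2429] jaw deg 1.53 z [-0.004  0.    -1.   ] F [-0.34 -0.91  0.19] w 0.0853
```

```bash
python3 -m crank '[-0.6,-0.5,0,-1.2,0, -0.6,-0.5,0,-1.2,0, 0,0,-0.8,0,0, 0,0,-0.8,0,0, 0,0,-0.8,0,0, 0,0,-0.8,0,0, 0,0,-0.8,0,0, 0,0,-0.5,0,0, 0,0,0,0,0, 0,0,0,0,0]'; python3 -c "
from h import *
st(); 
for n in ('wrist','scene','side'): shot(n,n+'1')
"
```

```text
time_s: 2.15
ee_pos: [0.4757, -0.3184, 0.1917]
orientation: [0.712, 0.702, -0.002, -0.003]
wrist_force: [0.5, 0.4, 0.6]
width: 0.0855
2.15 p [ 0.4757 -0.3184  0.1917] jaw deg -0.86 z [-0.007  0.003 -1.   ] F [0.49 0.36 0.56] w 0.0855
```

View pics/wrist1.png

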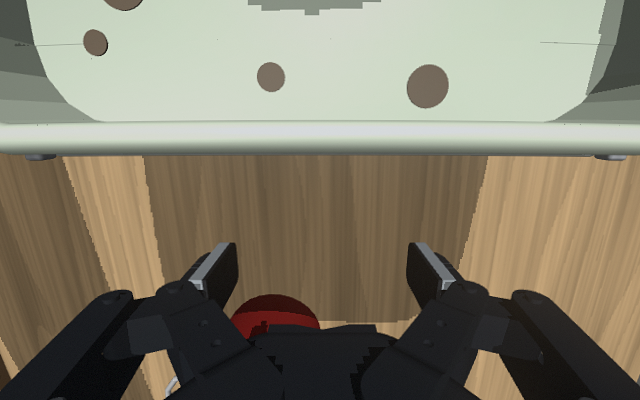

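View pics/scene1.png

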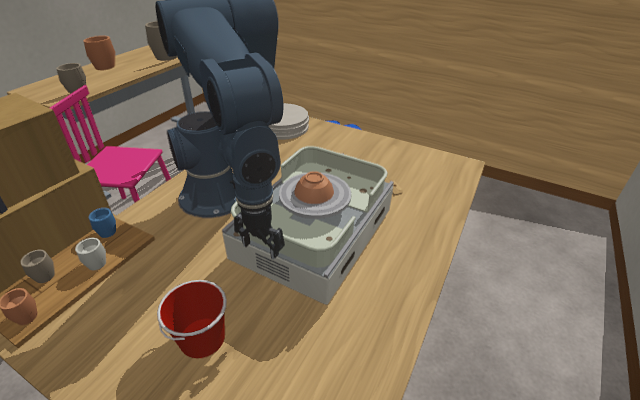

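The wrist view shows the right end lip spanning rows 125–155, parallel to the line of the jaws, with the fingers clear outside it. I'll get the lip position from the wrist depth.

Run:
```python
import numpy as np
W=np.load('pics/wrist1.npz')['W']
for u in (100,200,320,440,540):
    c=W[120:158,u]; k=np.nanargmin(np.where(c[:,2]>.19,c[:,1],9)); print(u,c[k].round(4),'topz',np.nanmax(c[:,2]).round(4))
# fingertip
f=W[240:300,220:238].reshape(-1,3); print(np.nanmin(f,0).round(4),np.nanmax(f,0).round(4))
```

```text
100 [ 0.3919 -0.2617  0.2131] topz 0.2188
200 [ 0.4315 -0.2621  0.2141] topz 0.2184
320 [ 0.4762 -0.2634  0.2131] topz 0.2194
440 [ 0.5216 -0.264   0.2123] topz 0.2188
540 [ 0.56   -0.2646  0.2128] topz 0.2185
[ 0.3483 -0.4749 -0.0022] [ 0.4343 -0.3062  0.2177]
```

```bash
python3 -m crank '[0,0.8,0.2,0,0, 0,0.8,0.2,0,0, 0,0.8,0.2,0,0, 0,0.6,0,0,0, 0,0.5,0,0,0, 0,0.4,0,0,0, 0,0.4,0,0,0, 0,0.4,0,0,0, 0,0.4,0,0,0, 0,0.4,0,0,0]'; python3 -c "
from h import *
st()"
```

```text
time_s: 3.3
ee_pos: [0.4764, -0.2598, 0.1997]
orientation: [0.712, 0.702, -0.002, -0.001]
wrist_force: [0.2, -3.5, 0.3]
width: 0.0851
3.3 p [ 0.4764 -0.2598  0.1997] jaw deg -0.87 z [-0.005 -0.001 -1.   ] F [ 0.21 -3.45  0.3 ] w 0.0851
```

The fingers are in contact and pushing with about 3.5 N. About 5 cm is left.

```bash
python3 -m crank '[0.01,0.4,0,0,0, 0,0.4,0,0,0, 0.01,0.4,0,0,0, 0.01,0.4,0,0,0, 0,0.4,0,0,0, 0.01,0.3,0,0,0, 0,0.3,0,0,0, 0,0.3,0,0,0, 0,0.3,0,0,0, 0,0,0,0,0]'; python3 -c "
from h import *
st(); 
for n in ('wrist','side'): shot(n,n+'2')
W=np.load('pics/wrist2.npz')['W']
for u in (100,320,540):
    c=W[60:240,u]; m=(c[:,2]>.2)&(c[:,2]<.215);print(u,c[m][np.nanargmin(c[m][:,1])].round(4),np.nanmax(c[:,2]))
"
```

```text
time_s: 4.3
ee_pos: [0.4768, -0.2248, 0.1997]
orientation: [0.712, 0.702, -0.002, -0.001]
wrist_force: [1.3, -1.7, 0.0]
width: 0.0854
4.3 p [ 0.4768 -0.2248  0.1997] jaw deg -0.87 z [-0.005 -0.001 -1.   ] F [ 1.29 -1.67  0.01] w 0.0854
100 [ 0.3715 -0.2023  0.2033] 0.21825024502136903
320 [ 0.4765 -0.2043  0.2053] 0.2171253122953504
540 [ 0.5819 -0.2059  0.2016] 0.21784070476825482
```

View pics/wrist2.png

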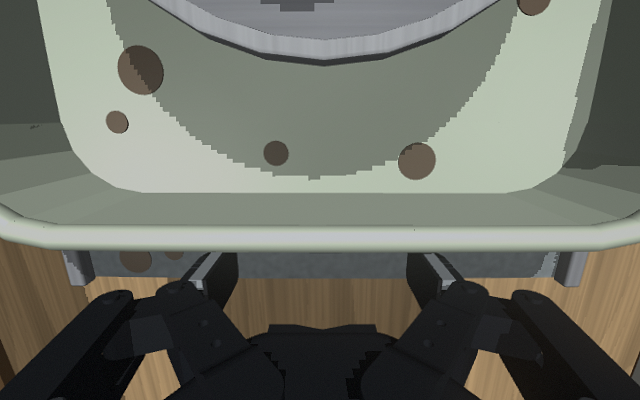

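View pics/side2.png

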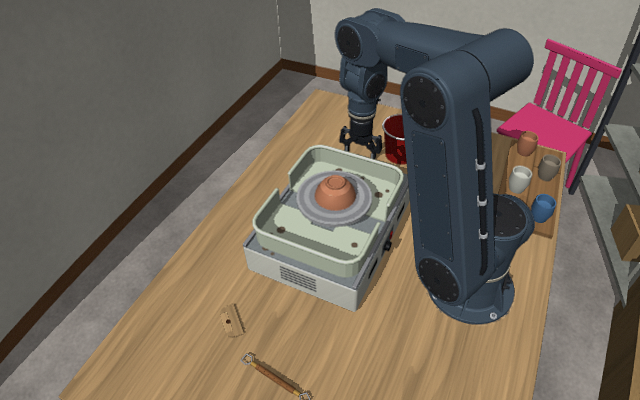

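The right half stays flat and square. The wrist view shows the lip at rows 225–250 with both finger pads on it. About 15 mm is left, so I continue with smaller steps.

```bash
python3 -m crank '[0,0.3,0,0,0, 0.01,0.3,0,0,0, 0,0.2,0,0,0, 0.01,0.2,0,0,0, 0,0.15,0,0,0, 0,0.15,0,0,0, 0,0.15,0,0,0, 0,0.15,0,0,0, 0,0.15,0,0,0, 0,0.15,0,0,0]'; python3 -c "
from h import *
st()"
```

```text
time_s: 5.4
ee_pos: [0.477, -0.2067, 0.2001]
orientation: [0.713, 0.701, -0.004, 0.0]
wrist_force: [-3.0, -21.8, 2.5]
width: 0.0857
5.4 p [ 0.477  -0.2067  0.2001] jaw deg -0.97 z [-0.005 -0.006 -1.   ] F [ -3.04 -21.81   2.49] w 0.0857
```

The force rose to 22 N at TCP y=-0.207, which fits the predicted home (-0.2095) plus hub slack, so the right half is against the hub. I back off, rise above the bowl and go over to the left.

```bash
python3 -m crank '[0,-1,0,0,0, 0,-1.5,0,0,0, 0,-1,0.5,0,0, 0,0,2,0,0, 0,0,3,0,0, 0,0,3,0,0, 0,0,3,0,0, 0,0,1.5,0,0, 0,0,0,0,0, 0,0,0,0,0]'; python3 -c "
from h import *
st()
for n in ('wrist',): shot(n,n+'3')"
```

```text
time_s: 6.4
ee_pos: [0.475, -0.2465, 0.3348]
orientation: [0.714, 0.7, -0.002, -0.003]
wrist_force: [-0.3, 0.0, -0.2]
width: 0.0856
6.4 p [ 0.475  -0.2465  0.3348] jaw deg -1.11 z [-0.007  0.001 -1.   ] F [-0.26  0.02 -0.23] w 0.0856
```

View pics/wrist3.png

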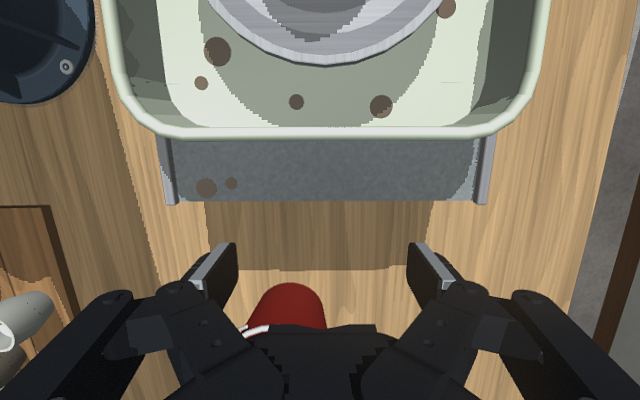

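The fingers are clear and the right half sits square (its lip is level at row ~132). Now I cross over.

```bash
python3 -m crank '[0.1,2.5,0,0,0, 0.1,5,0,0,0, 0.1,5,0,0,0, 0.1,5,0,0,0, 0.1,5,0,0,0, 0.1,5,0,0,0, 0.1,5,0,0,0, 0.1,5,0,0,0, 0.1,5,0,0,0, 0.1,5,0,0,0]'; python3 -c "
from h import *
st()"
```

```text
time_s: 7.45
ee_pos: [0.4777, 0.228, 0.3227]
orientation: [0.717, 0.697, -0.007, -0.009]
wrist_force: [1.3, 0.4, -0.7]
width: 0.0854
7.45 p [0.4777 0.228  0.3227] jaw deg -1.68 z [-0.023  0.002 -1.   ] F [ 1.26  0.4  -0.71] w 0.0854
```

```bash
python3 -m crank '[0.2,3,0,0.6,0, 0.2,2.5,0,0,0, 0.2,0,0,0,0, 0.1,0,0,0,0, 0,0,0,0,0, 0,0,0,0,0, 0,0,0,0,0, 0,0,0,0,0, 0,0,0,0,0, 0,0,0,0,0]'; python3 -c "
from h import *
st()
for n in ('wrist','scene','side'): shot(n,n+'4')"
```

```text
time_s: 8.45
ee_pos: [0.4823, 0.2872, 0.3162]
orientation: [0.712, 0.702, -0.012, -0.01]
wrist_force: [0.2, 0.0, 0.1]
width: 0.0851
8.45 p [0.4823 0.2872 0.3162] jaw deg -0.85 z [-0.031 -0.002 -1.   ] F [0.2  0.01 0.13] w 0.0851
```

View pics/side4.png

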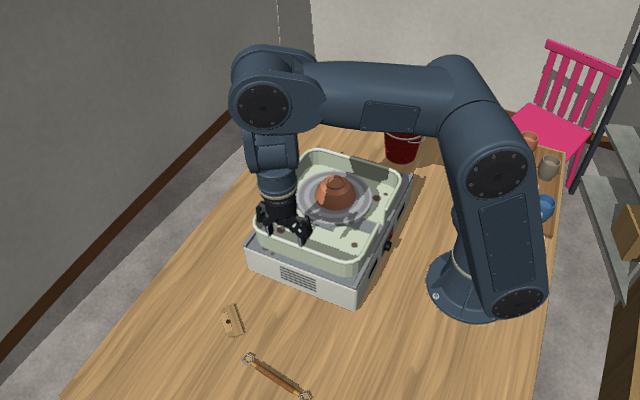

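View pics/wrist4.png

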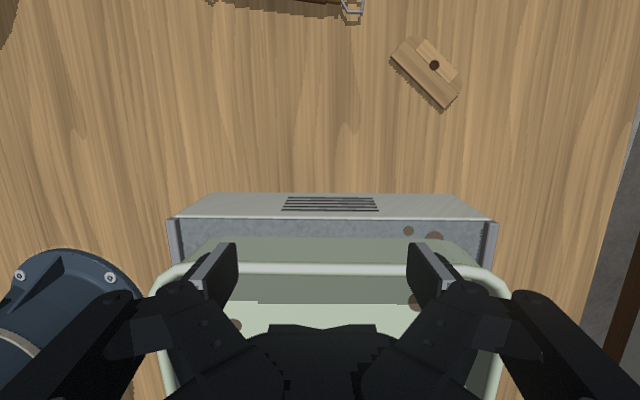

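The wrist view shows the left lip at row ~268 and the fingers are nearly above it, so I measure its position before descending.

```bash
python3 - <<'E'
import numpy as np
for n in('wrist4',):
    W=np.load(f'pics/{n}.npz')['W']
    for u in (260,290,320,350,380):
        c=W[240:290,u]; m=(c[:,2]>.207)&(c[:,2]<.225); print(u,c[m][np.argmax(c[m][:,1])].round(4),c[m][:,2].max().round(4))
E
python3 fit.py scene4
```

```text
260 [0.4218 0.2304 0.2112] 0.2182
290 [0.4497 0.2295 0.2133] 0.218
320 [0.4768 0.2289 0.2139] 0.2182
350 [0.5039 0.2291 0.2123] 0.2185
380 [0.5306 0.2289 0.2138] 0.2183
scene4 housing rect ((0.48252278566360474, -0.015062779188156128), (0.5244441032409668, 0.38017281889915466), 89.10536193847656)
 head 1282 [ 0.48182172 -0.01506401  0.11941135]
 end 1 124 y at .475: 0.2181537015615593 slope -0.014678103348852523 res pct [-0.0047 -0.0003  0.0063] inner |y| [0.0178 0.0435 0.0479]
 end -1 170 y at .475: -0.19446777828673548 slope -0.014727536759956864 res pct [-0.008   0.0008  0.0042] inner |y| [0.0175 0.0254 0.0368]
```

```bash
python3 -m crank '[0,0,-1.5,0,0, 0,0,-2,0,0, 0,0,-2,0,0, 0,0,-2,0,0, 0,0,-2,0,0, 0,0,-1.0,0,0, 0,0,-0.6,0,0, 0,0,0,0,0, 0,-0.8,0,0,0, 0,-0.8,0,0,0]'; python3 -c "
from h import *
st()"
```

```text
time_s: 9.6
ee_pos: [0.4827, 0.2718, 0.2034]
orientation: [0.712, 0.703, -0.01, -0.01]
wrist_force: [-0.1, -0.5, 0.1]
width: 0.0856
9.6 p [0.4827 0.2718 0.2034] jaw deg -0.73 z [-0.028  0.    -1.   ] F [-0.07 -0.5   0.11] w 0.0856
```

```bash
python3 -m crank '[0,-0.7,-0.1,-0.1,0, 0,-0.7,-0.1,-0.1,0, 0,-0.6,-0.1,0,0, 0,-0.5,0,0,0, 0,-0.4,0,0,0, 0,-0.4,0,0,0, 0,-0.4,0,0,0, 0,-0.4,0,0,0, 0,-0.4,0,0,0, 0,-0.4,0,0,0]'; python3 -c "
from h import *
st()"
```

```text
time_s: 10.6
ee_pos: [0.4835, 0.2186, 0.202]
orientation: [0.713, 0.701, -0.008, -0.01]
wrist_force: [-0.1, 3.3, -0.8]
width: 0.085
10.6 p [0.4835 0.2186 0.202 ] jaw deg -0.99 z [-0.026  0.003 -1.   ] F [-0.12  3.35 -0.78] w 0.085
```

The fingers push with about 3 N. About 33 mm is left (expected end y≈0.185).

```bash
python3 -m crank '[0,-0.4,0,0,0, 0,-0.4,0,0,0, 0,-0.4,0,0,0, 0,-0.35,0,0,0, 0,-0.3,0,0,0, 0,-0.3,0,0,0, 0,-0.2,0,0,0, 0,-0.2,0,0,0, 0,-0.2,0,0,0, 0,-0.15,0,0,0]'; python3 -c "
from h import *
st();shot('wrist','wrist5')"
```

```text
time_s: 11.6
ee_pos: [0.4834, 0.1869, 0.2019]
orientation: [0.713, 0.701, -0.008, -0.01]
wrist_force: [-0.5, 3.4, -0.5]
width: 0.0853
11.6 p [0.4834 0.1869 0.2019] jaw deg -0.99 z [-0.026  0.003 -1.   ] F [-0.47  3.4  -0.54] w 0.0853
```

View pics/wrist5.png

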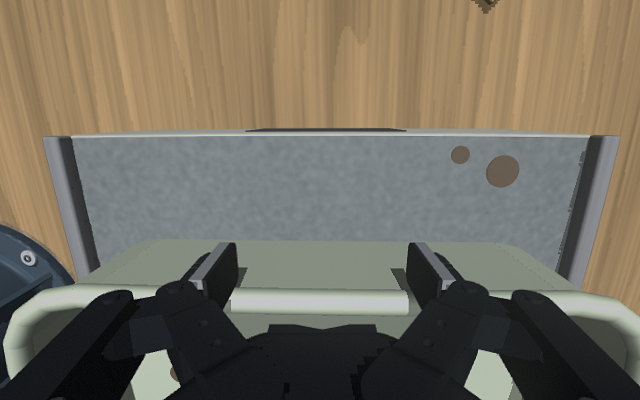

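The left half is still square and the pads are still outside the lip (row ~300). The force is still just sliding friction, so I keep going in small steps.

```bash
python3 -m crank '[0,-0.15,0,0,0, 0,-0.15,0,0,0, 0,-0.15,0,0,0, 0,-0.15,0,0,0, 0,-0.15,0,0,0, 0,-0.15,0,0,0, 0,-0.15,0,0,0, 0,-0.15,0,0,0, 0,-0.15,0,0,0, 0,-0.15,0,0,0]'; python3 -c "
from h import *
st();[shot(n,n+'6') for n in('wrist','side','scene')]"
```

```text
time_s: 12.65
ee_pos: [0.4834, 0.1797, 0.203]
orientation: [0.711, 0.703, -0.002, -0.017]
wrist_force: [-1.5, 14.9, -0.2]
width: 0.0855
12.65 p [0.4834 0.1797 0.203 ] jaw deg -0.71 z [-0.026  0.022 -0.999] F [-1.46 14.89 -0.21] w 0.0855
```

View pics/scene6.png

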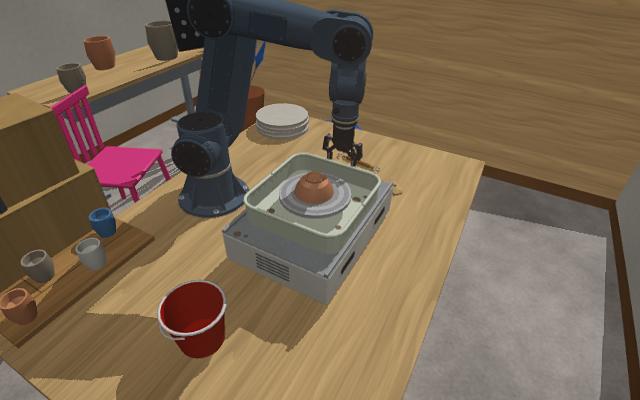

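View pics/side6.png

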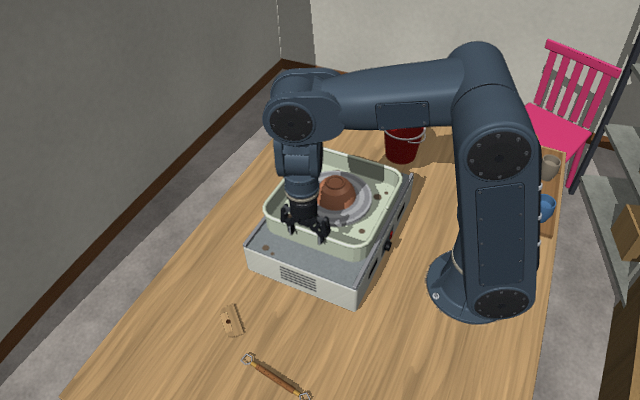

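The force rose to 15 N and both views show a closed ring. I retreat and inspect the seam from above.

```bash
python3 -m crank '[0,1,0,0,0, 0,1.5,0,0,0, 0,1.2,0.5,0,0, 0,0,2,0,0, 0,0,4,0,0, 0,0,4,0,0, 0,0,4,0,0, 0,0,4,0,0, 0,0,3,0,0, 0,0,0,0,0]'; python3 -m crank '[0,-4,3,0,0, 0,-5,2,0,0, 0,-5,2,0,0, 0,-5,1,0,0, 0,-5,0,0,0, 0,-4,0,0,0, 0,0,0,0,0, 0,0,0,0,0, 0,0,0,0,0, 0,0,0,0,0]'; python3 -c "
from h import *
st();[shot(n,n+'7') for n in('wrist','side','scene')]"; python3 fit.py scene7 side7
```

```text
time_s: 13.8
ee_pos: [0.4792, 0.2231, 0.4271]
orientation: [0.71, 0.704, -0.004, -0.015]
wrist_force: [0.1, -0.2, -0.4]
width: 0.0856
time_s: 14.8
ee_pos: [0.4754, -0.0527, 0.4916]
orientation: [0.707, 0.707, -0.0, -0.01]
wrist_force: [0.2, -0.6, -0.2]
width: 0.0853
14.8 p [ 0.4754 -0.0527  0.4916] jaw deg -0.06 z [-0.014  0.014 -1.   ] F [ 0.2  -0.59 -0.21] w 0.0853
scene7 housing rect ((0.48330366611480713, -0.014557629823684692), (0.523011326789856, 0.37832924723625183), 88.96935272216797)
 head 1268 [ 0.48219361 -0.01531376  0.11940796]
 end 1 143 y at .475: 0.15912616474803945 slope -0.012190948800439555 res pct [-0.0047 -0.0005  0.0089] inner |y| [-0.0112 -0.0063  0.0047]
 end -1 162 y at .475: -0.20124020733126702 slope -0.014562098718081746 res pct [-0.0083  0.0007  0.0034] inner |y| [0.0152 0.0195 0.0316]
side7 housing rect ((0.4778933525085449, -0.010477840900421143), (0.5212312340736389, 0.3786833584308624), 88.8160629272461)
 head 1602 [ 0.47900172 -0.00953041  0.11938227]
 end 1 148 y at .475: 0.16863578479248065 slope -0.02288090885998383 res pct [-0.0087  0.0007  0.005 ] inner |y| [-0.0103  0.0011  0.0172]
 end -1 148 y at .475: -0.19061745876681901 slope -0.01767146506763332 res pct [-0.0063 -0.0006  0.0086] inner |y| [0.014  0.0214 0.0342]
```

View pics/wrist7.png

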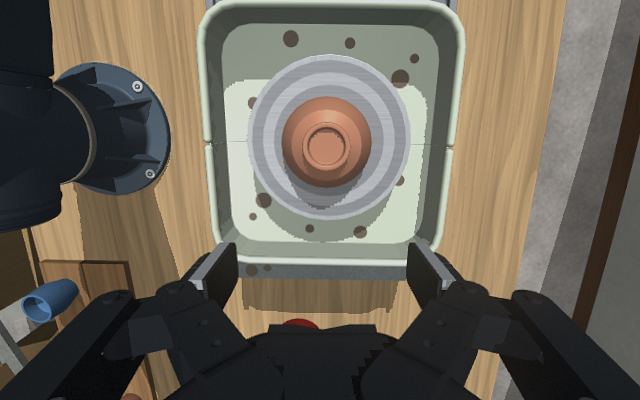

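View pics/side7.png

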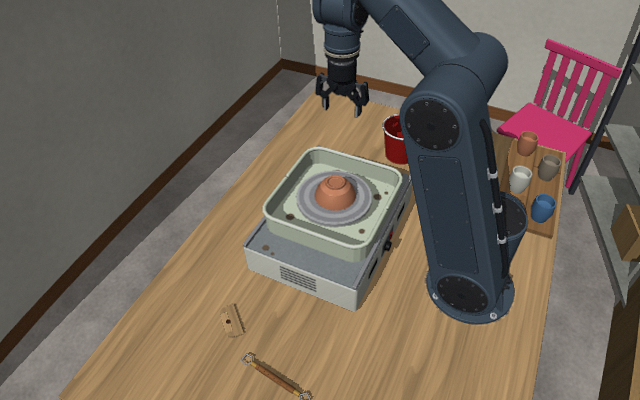

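Run:
```python
import cv2
a=cv2.imread('pics/scene7.png')[130:270,220:400]
cv2.imwrite('pics/sc7z.png',cv2.resize(a,None,fx=4,fy=4,interpolation=cv2.INTER_CUBIC))
```

```text
(no output)
```

View pics/sc7z.png

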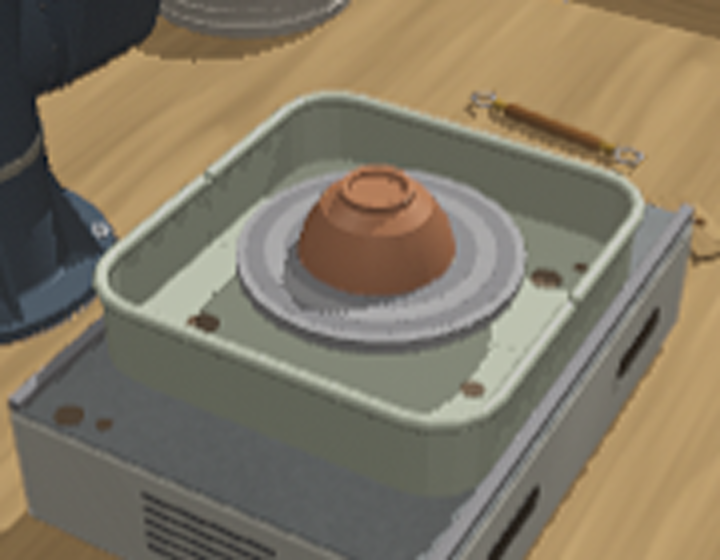

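The ring looks closed: in the wrist view the seam is a fine line at (207,143) and (450,147). I check its offset from the axis with the wrist cloud.

Run:
```python
import numpy as np,cv2
from scipy.optimize import least_squares
z=np.load('pics/wrist7.npz');W=z['W'];im=z['im']
X,Y,Z=W[...,0],W[...,1],W[...,2]
h=W[(abs(Z-.2)<.004)&(np.hypot(X-.481,Y+.0125)<.128)&(np.hypot(X-.481,Y+.0125)>.09)]
hull=cv2.convexHull(h[:,:2].astype(np.float32))[:,0]
print('head',least_squares(lambda p:np.hypot(hull[:,0]-p[0],hull[:,1]-p[1])-p[2],[.481,-.0125,.12],loss='soft_l1',f_scale=.002).x)
for v,u in((143,208),(143,235),(147,448),(145,425)): print(u,v,W[v-4:v+5,u].round(4)[::2].tolist(), im[v-4:v+5,u].sum(1))
L=W[(Z>.207)&(Z<.22)&(abs(X-.481)<.1)&(np.hypot(X-.481,Y+.0125)>.14)]
for sg in(1,-1):
    e=L[sg*L[:,1]>.1]; k=np.polyfit(e[:,0],e[:,1],1); top=e[e[:,2]>.2165]
    print('end',sg,len(e),np.polyval(k,.481),np.degrees(k[0]),'min/max',np.percentile(e[:,1],[3,97]),'top',np.median(top[:,1]))
c=cv2.resize(im[115:175,190:250],None,fx=6,fy=6,interpolation=cv2.INTER_NEAREST)
d=cv2.resize(im[115:175,405:465],None,fx=6,fy=6,interpolation=cv2.INTER_NEAREST)
cv2.imwrite('pics/seam7.png',np.hstack([c,d])[...,::-1])
for n in('side','scene'):
    A=np.load(f'pics/{n}0.npz');B=np.load(f'pics/{n}7.npz')
    for r in(A,B):
        w=r['W'];q=r['im'].astype(int)
        m=(w[...,2]>.205)&(np.hypot(w[...,0]-.481,w[...,1]+.0125)<.085)
        print(n,'bowl',w[m].mean(0).round(4))
```

```text
head [ 0.48113221 -0.01384751  0.11922437]
208 143 [[0.3122, -0.0073, 0.2175], [0.311, -0.0102, 0.2153], [0.3093, -0.0132, 0.2119], [0.3097, -0.0159, 0.2134], [0.3099, -0.0186, 0.2146]] [568 479 374 273 402 397 611 659 665]
235 143 [[0.3279, -0.0111, 0.1456], [0.3264, -0.0146, 0.1417], [0.3272, -0.0177, 0.1448], [0.3267, -0.021, 0.144], [0.3274, -0.0241, 0.1472]] [646 643 571 650 645 645 643 645 647]
448 147 [[0.6488, -0.0131, 0.2161], [0.6497, -0.0159, 0.2145], [0.6509, -0.0189, 0.2124], [0.6511, -0.0217, 0.2126], [0.65, -0.0242, 0.2161]] [464 392 314 269 483 414 526 597 617]
425 145 [[0.6402, -0.0145, 0.1461], [0.641, -0.0178, 0.1445], [0.6406, -0.0209, 0.1465], [0.6409, -0.0242, 0.1465], [0.6412, -0.0274, 0.1462]] [398 403 406 360 412 413 411 414 410]
end 1 1453 0.16039394204483157 -0.6467100988021495 min/max [0.15618775 0.16480053] top 0.1621096869469172
end -1 946 -0.19504926008162862 -0.8007986521281072 min/max [-0.20151153 -0.19028933] top -0.19632197810685742
side bowl [0.4671 0.0114 0.2381]
side bowl [ 0.4665 -0.0181  0.598 ]
scene bowl [ 0.4916 -0.0404  0.2364]
scene bowl [ 0.4941 -0.0641  0.5507]
```

View pics/seam7.png

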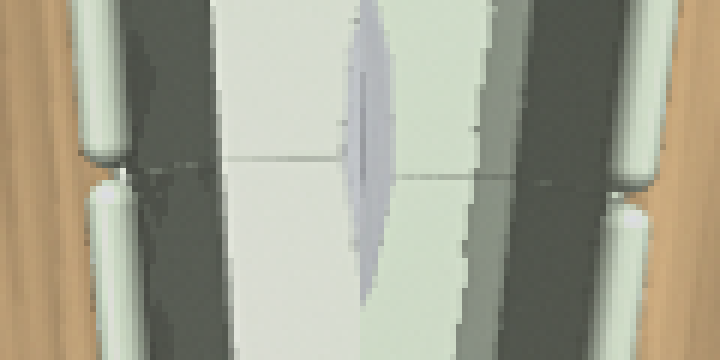

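The seam is a sub-pixel line on both sides, with no visible wedge. The lip centres are 358 mm apart (360 expected) and the seam is about 2–3 mm from the axis, inside 6 mm. I'll check the bowl and the loose objects against their starting places, then hand in.

Run:
```python
from h import *
for n in('side','scene'):
    for t in '07':
        r=np.load(f'pics/{n}{t}.npz');w=r['W'];q=r['im'].astype(int)
        m=(w[...,2]>.215)&(w[...,2]<.27)&(np.hypot(w[...,0]-.481,w[...,1]+.0125)<.085)&(q[...,0]-q[...,2]>40)
        b=(q[...,0]>90)&(q[...,1]<50)&(w[...,2]>.0)&(w[...,2]<.16)&(w[...,0]>.3)
        print(n,t,'bowl',w[m].mean(0).round(4),m.sum(),'bucket',np.median(w[b],0).round(4),b.sum())
A=np.load('pics/side0.npz')['im'];B=np.load('pics/side7.npz')['im']
print('rib/tool px diff',np.abs(A[300:400,215:320].astype(int)-B[300:400,215:320]).mean())
st()
env.close_job()
```

```text
side 0 bowl [0.4674 0.0093 0.2425] 933 bucket [ 0.4121 -0.5796  0.0963] 937
side 7 bowl [0.4678 0.0093 0.2425] 934 bucket [ 0.4153 -0.4623  0.0671] 520
scene 0 bowl [ 0.4902 -0.0378  0.2409] 789 bucket [ 0.3611 -0.4901  0.0859] 2065
scene 7 bowl [ 0.4904 -0.038   0.2409] 790 bucket [ 0.3624 -0.4869  0.0837] 1441
rib/tool px diff 3.868126984126984
14.95 p [ 0.4754 -0.0529  0.4917] jaw deg -0.05 z [-0.014  0.014 -1.   ] F [0.23 0.06 1.03] w 0.0851
the job is handed in; nothing more can be done
```

Both pan halves are pushed home and the job is handed in, at about 15 s of the 58 s allowed. No verdict was reported. I pushed the right half first, then the left, with the open fingertips on the lip of each outer end. I stopped each push when the force rose from about 3 N of sliding friction to a clear stop: 22 N on the right and 15 N on the left.

**Seam:** In the last pictures it is a hairline on both sides with no visible wedge. The lip centres measured 358 mm apart against 360 mm expected, which matches a closed seam.

**Distance from home:** The wrist camera puts the seam about 2.5–3.5 mm to the right of the wheel axis, within the 6 mm limit. The scene and side cameras disagreed with each other, at about -6 and -1.5 mm, because each sees a different face of the lip. I relied on the wrist view and on the hub, which stops a half no more than 3 mm past home.

**Other objects:**
- **Bowl:** it shifted less than 0.5 mm.
- **Bucket:** it looks unmoved in the pictures. The scene camera's colour check agreed within about 4 mm. The side camera's figure was not usable, because the arm hid part of the bucket and the lighting changed.
- **Rib and trimming tool:** both look unmoved in the pictures. A pixel comparison showed only a small difference.

The gripper was clear above the wheel and touching nothing when I handed in.

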